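# Grade sprung machine feet by squeezing and sort them

### The job

The three rubber-headed machine feet on the saw table look alike but are of three stiffness grades. Going from the one nearest the robot to the farthest, squeeze each foot's black head straight down about 6 mm, until its white line reaches the cup's rim, hold it there for a moment and feel how hard it pushes back; never push a head down to its stop or with more than 25 N. Then stand the stiffest foot upright in the green tray and the softest upright in the red tray, lifting them by the metal cup and not by the head; leave the middling one standing where it was and do not disturb the jar, the tin and the sanding block.

Things in the scene. Friction and masses are not known exactly. Their poses are not given: they have to be found in the camera images.
- base_1 (a point): centre of the underside of machine foot 1 (z up): grey metal cup 48 mm across on a dark flange 58 mm across, 4 mm thick; rim 34 mm up; a black rubber head stands out of it, 50 mm high in all, 0.25 kg. The feet look alike (which number is which grade is not told); they stand on the saw table left of the white rip fence, 75 mm or more apart in x
- head_1: black rubber head of foot 1: flat round top 36 mm across, origin at the centre of the top, 50 mm above the foot's underside when free. It springs straight down into the cup; white line round it 6 mm above the rim; hard stop at 10 mm. Resistance grows evenly with depth; at 6 mm the three grades push back with about 6, 12 and 18 N
- base_2 (a point): centre of the underside of machine foot 2 (z up): grey metal cup 48 mm across on a dark flange 58 mm across, 4 mm thick; rim 34 mm up; a black rubber head stands out of it, 50 mm high in all, 0.25 kg. The feet look alike (which number is which grade is not told); they stand on the saw table left of the white rip fence, 75 mm or more apart in x
- head_2: black rubber head of foot 2: flat round top 36 mm across, origin at the centre of the top, 50 mm above the foot's underside when free. It springs straight down into the cup; white line round it 6 mm above the rim; hard stop at 10 mm. Resistance grows evenly with depth; at 6 mm the three grades push back with about 6, 12 and 18 N
- base_3 (a point): centre of the underside of machine foot 3 (z up): grey metal cup 48 mm across on a dark flange 58 mm across, 4 mm thick; rim 34 mm up; a black rubber head stands out of it, 50 mm high in all, 0.25 kg. The feet look alike (which number is which grade is not told); they stand on the saw table left of the white rip fence, 75 mm or more apart in x
- head_3: black rubber head of foot 3: flat round top 36 mm across, origin at the centre of the top, 50 mm above the foot's underside when free. It springs straight down into the cup; white line round it 6 mm above the rim; hard stop at 10 mm. Resistance grows evenly with depth; at 6 mm the three grades push back with about 6, 12 and 18 N
- green_tray: green shallow square metal tray, 125 x 125 mm outside, walls 4 mm thick, 12 mm high over all, floor 4 mm thick; fixed, right of the rip fence (a white bar 60 mm high along x, 50 mm wide, from y = -0.095 to -0.145); origin at the centre of its underside, its edges along its own x and y
- red_tray: red shallow square metal tray, 125 x 125 mm outside, walls 4 mm thick, 12 mm high over all, floor 4 mm thick; fixed, right of the rip fence (a white bar 60 mm high along x, 50 mm wide, from y = -0.095 to -0.145); origin at the centre of its underside, its edges along its own x and y
- jar: glass jar of screws with a brown lid, 66 mm across, 98 mm high, bystander; origin under its centre
- stain_tin: small paint tin with a blue band, 75 mm across, 76 mm high, bystander; origin under its centre
- cork_block: cork sanding block, 111 x 62 x 32 mm, bystander; origin under its centre, long side along its x

How it is judged:
On the way, in this order (a step that is already met when the one before it is completed fails the run):
1. the nearest foot's head is squeezed 4.5 to 8 mm deep and held there for 0.3 s, the foot still standing in its place (within 30 mm) (((world x of base_1 below 0.483 m and z of head_1 in the frame of base_1 between 0.042 and 0.0455 m and distance of base_1 from where it was at the start of the episode below 0.03 m) or (world x of base_2 below 0.483 m and z of head_2 in the frame of base_2 between 0.042 and 0.0455 m and distance of base_2 from where it was at the start of the episode below 0.03 m) or (world x of base_3 below 0.483 m and z of head_3 in the frame of base_3 between 0.042 and 0.0455 m and distance of base_3 from where it was at the start of the episode below 0.03 m))), for 0.3 s.
2. the middle foot's head is squeezed 4.5 to 8 mm deep and held there for 0.3 s, the foot still standing in its place (within 30 mm) (((world x of base_1 between 0.483 and 0.576 m and z of head_1 in the frame of base_1 between 0.042 and 0.0455 m and distance of base_1 from where it was at the start of the episode below 0.03 m) or (world x of base_2 between 0.483 and 0.576 m and z of head_2 in the frame of base_2 between 0.042 and 0.0455 m and distance of base_2 from where it was at the start of the episode below 0.03 m) or (world x of base_3 between 0.483 and 0.576 m and z of head_3 in the frame of base_3 between 0.042 and 0.0455 m and distance of base_3 from where it was at the start of the episode below 0.03 m))), for 0.3 s.
3. the farthest foot's head is squeezed 4.5 to 8 mm deep and held there for 0.3 s, the foot still standing in its place (within 30 mm) (((world x of base_1 above 0.576 m and z of head_1 in the frame of base_1 between 0.042 and 0.0455 m and distance of base_1 from where it was at the start of the episode below 0.03 m) or (world x of base_2 above 0.576 m and z of head_2 in the frame of base_2 between 0.042 and 0.0455 m and distance of base_2 from where it was at the start of the episode below 0.03 m) or (world x of base_3 above 0.576 m and z of head_3 in the frame of base_3 between 0.042 and 0.0455 m and distance of base_3 from where it was at the start of the episode below 0.03 m))), for 0.3 s.
At the end, for the whole second after the job is handed in: the stiffest foot stands in the green tray and the softest in the red tray (origin within 32 mm of the tray's centre along both tray edges, base on the floor of the tray), the middling foot is within 30 mm of where it was, all three upright (within 0.1 rad) and at rest (x of stiffest_foot in the frame of green_tray between -0.032 and 0.032 m and y of stiffest_foot in the frame of green_tray between -0.032 and 0.032 m and z of stiffest_foot in the frame of green_tray below 0.009 m and x of softest_foot in the frame of red_tray between -0.032 and 0.032 m and y of softest_foot in the frame of red_tray between -0.032 and 0.032 m and z of softest_foot in the frame of red_tray below 0.009 m and distance of middling_foot from where it was at the start of the episode below 0.03 m and angle between each of middling_foot, stiffest_foot, softest_foot's own z axis and vertical below 0.1 rad and linear speed of each of middling_foot, stiffest_foot, softest_foot below 0.02 m/s); the robot touches nothing.
It fails at once if a head is squeezed deeper than 9 mm, on to its stop (z of head_1 in the frame of base_1 below 0.041 m or z of head_2 in the frame of base_2 below 0.041 m or z of head_3 in the frame of base_3 below 0.041 m).
It fails at once if the fingers load a rubber head with more than 25 N (contact force between the fingers and head_1 above 25 N or contact force between the fingers and head_2 above 25 N or contact force between the fingers and head_3 above 25 N).
It fails at once if a foot is lifted by its rubber head ((contact force between the fingers and head_1 above 1 N and height (world z) of base_1 above 0.03 m) or (contact force between the fingers and head_2 above 1 N and height (world z) of base_2 above 0.03 m) or (contact force between the fingers and head_3 above 1 N and height (world z) of base_3 above 0.03 m)).
It fails at once if the jar, the tin or the sanding block is moved more than 30 mm (distance of any of jar, stain_tin, cork_block from where it was at the start of the episode above 0.03 m).
It also fails if it takes over 72 s, if anything falls off the work surface, if the arm or the gripper's body presses on something with over 40 N, if the wrist force passes 120 N, or if a joint passes its speed limit or range.

### The arm

A 6-joint arm with a two-finger parallel gripper is mounted at the origin on the work surface; the furniture and walls round the work are solid. World frame = base frame: x ahead of the robot, y to its left, z up, the work surface at z = 0. Lengths are in m, angles in rad, forces in N, time in s.
With the tool pointing down it reaches from about 0.35 to 0.975 m from the base axis. Payload 4.9 kg.
Tool frame: the origin (TCP) lies midway between the tips of the shut fingers; the grasp point (between the pads) lies 19 mm behind it; z points along the fingers, y is the line along which they close (so a half turn about z gives the same grasp; the last joint's range is limited). The gripper opens to 85 mm and grips with 20 to 120 N. Pads are 22 mm wide; open, the fingers measure 114 mm over their backs; the gripper's body (76 mm by 85 mm) begins 54 mm behind the grasp point. The pads swing forward as they close: fully open they stand 13 mm farther back than shut.
Start: joints at [-1.381, 0.053, 1.613, -0, 1.476, -0.119], TCP at [0.19, -0.595, 0.231] pointing down, gripper open.
Joint ranges: [-3.01, 3.01], [-1.01, 2.22], [0.06, 2.58], [-1.02, 4.17], [0.09, 2.62], [-3.14, 3.14]. Speed limits (rad/s): [2.57, 2.57, 3.14, 3.14, 3.14, 3.14].

### API

Orientations are given as a rotation vector (axis times angle).
In Python, from station import ctrl gives the robot as it stands.
- The arm moves only by the shell command python3 -m handwheel 'ROWS' [FORCE]. ROWS is JSON, a list of rows, each an object with "gripper": the gripper command: -1 is fully open, 1 is shut, values between are in proportion; "offset": the shift along the tool's x, y, z in mm, a list of three; "rotation": the turn, a rotation vector about the tool's x, y, z in rad, a list of three. A call has exactly 8 rows; each row is the pose to reach, as a shift and turn from the pose commanded when the call began, along the tool's axes at that moment; what a row does not reach only later rows make up. A row lasts 1/8 s, in which the tool goes at most 62.5 mm and 10.7 degrees, less where a joint would pass 70% of its speed; a pose out of reach is approached as far as the arm can. A call with a gripper value outside its range is refused whole. The fingers move at their own pace and stop on an object; FORCE is the grip in N (left out, the last holds). Time passes only in rows, so rows that repeat a pose let the fingers close, or fill a call up. It gives the time, the measured TCP pose, the force, the opening and the grip force at its end, in the units of the state.
- ctrl.get_obs(): the state, without advancing time (a new reading comes with each control period).
- ctrl.get_image(name): name is "side" or "top"; returns a dict with "image" (384x512x3 uint8, red, green, blue), "fovy" (degrees; the focal length in pixels is half the picture's height over the tangent of half this angle, whatever the lens; pixels are square), "cx", "cy" (the principal point, pixels), "k1" (the pictures are not rectified: a ray, as slopes to the right and down, at radius r is drawn at 1 + k1 r^2 times it, then the intrinsics apply), "xyz" and "attitude" of the camera in the world. Camera axes: x right, y up, looking along -z (the intrinsics and any distortion apply to the point x, -y, -z); pixel columns grow to the right and rows downward; lengths in m; the calibration is good to about 2 mm. A picture is of the moment at which its call begins. There is no depth.
- ctrl.finish_job(): hands the job in; it is judged then, once.
The state is a dict: "t": time; "q": joint angles; "dq": joint speeds; "effort": joint torques, N m; "tool_pos": TCP position; "tool_rot": TCP orientation; "contact_force": force on the tool from outside, world axes, zero at the start; "wrist_torque": the same for the moment, N m; "opening": finger opening in m; "grip_force": force on a finger pad.
Only numpy, scipy, OpenCV 4.12 (cv2) and the standard library are available. Lean on these libraries where they do the work, as an engineer would, in place of code of your own. Each camera call takes 0.05 s, during which the arm holds its last target. There are 200 camera calls.

## Working session

There is one attempt and no reset: what is moved stays moved. The work goes in short steps, Python scripts to look and compute and a shell command to move; the robot and the scene stay as the last step left them, time stands still between calls to the robot, and variables do not carry over. Pictures are saved under pics/ and viewed, at most 10 in all, crops included, and the job is handed in when it is done.

```bash
ls; mkdir -p pics; cat > h.py <<'E'
import numpy as np, cv2
from scipy.spatial.transform import Rotation as R
from station import ctrl
def cam(n):
    d=ctrl.get_image(n); return d
def att(d):
    a=np.array(d["attitude"],float)
    return a if a.shape==(3,3) else (R.from_rotvec(a).as_matrix() if a.size==3 else None)
def rays(d,px):
    f=d["image"].shape[0]/2/np.tan(np.radians(d["fovy"])/2)
    K=np.array([[f,0,d["cx"]],[0,f,d["cy"]],[0,0,1.]])
    u=cv2.undistortPoints(np.array(px,float).reshape(-1,1,2),K,np.array([d["k1"],0,0,0.]))[:,0]
    return np.c_[u[:,0],-u[:,1],-np.ones(len(u))]@att(d).T
def onplane(d,px,z):
    r=rays(d,px); c=np.array(d["xyz"]); return c+r*((z-c[2])/r[:,2])[:,None]
def proj(d,P):
    f=d["image"].shape[0]/2/np.tan(np.radians(d["fovy"])/2)
    p=(np.array(P,float)-np.array(d["xyz"]))@att(d); x=p[:,0]/-p[:,2]; y=-p[:,1]/-p[:,2]
    s=1+d["k1"]*(x*x+y*y); return np.c_[f*x*s+d["cx"],f*y*s+d["cy"]]
E
python3 - <<'E'
from h import *
for n in("top","side"):
    d=cam(n); print({k:v for k,v in d.items() if k!="image"})
    cv2.imwrite(f"pics/{n}0.png",d["image"][:,:,::-1])
o=ctrl.get_obs(); print(o)
E
```

```text
pics
{'fovy': 56.09536026690992, 'cx': 257.0836138932865, 'cy': 194.68097294638986, 'k1': -0.03509779750581683, 'xyz': array([ 0.40775633, -0.14334277,  0.92468818]), 'attitude': array([ 0.02801205, -0.06057914, -1.57799271])}
{'fovy': 45.674491658379566, 'cx': 261.73088548581114, 'cy': 190.9363119096545, 'k1': -0.12347309067205431, 'xyz': array([0.56319901, 0.77554914, 1.10704586]), 'attitude': array([0.0694479 , 1.07565109, 2.82614096])}
{'t': 0.1, 'q': array([-1.38103007e+00,  5.32700696e-02,  1.61413858e+00,  1.20334682e-05,
        1.47601368e+00, -1.18986125e-01]), 'dq': array([ 0.00157554, -0.00070049, -0.00432219,  0.00029291, -0.00055769,
       -0.00151068]), 'effort': array([ 1.17419809e-04, -3.94898736e+01, -3.71364498e+01, -9.68330755e-05,
        3.89927358e-03, -1.65040240e-05]), 'tool_pos': array([ 0.18982461, -0.59488938,  0.23020966]), 'tool_rot': array([-3.10242478e+00, -4.82780021e-01,  8.28396323e-05]), 'contact_force': array([ 0.39110765,  0.59879518, -0.22923705]), 'wrist_torque': array([-0.02231772, -0.04095827,  0.010879  ]), 'grip_force': 0.0, 'opening': 0.08542358285930984}
```

View pics/top0.png

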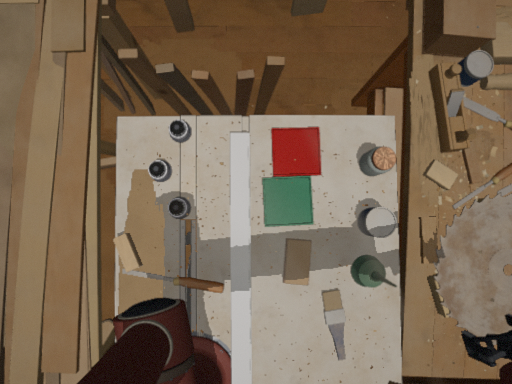

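View pics/side0.png

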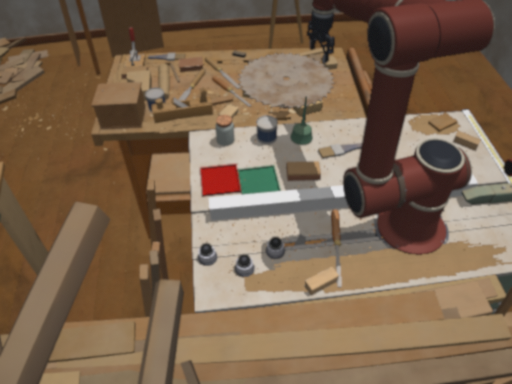

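The top view shows the feet's heads at about (179,128), (158,168) and (178,206), the red tray at (296,151) and the green one at (288,201). The side view shows the feet at about (207,250), (244,263) and (275,245).

```bash
cat > m.py <<'E'
from h import *
def blobs(mask,box,amin):
    x0,y0,x1,y1=box; m=np.zeros(mask.shape,np.uint8); m[y0:y1,x0:x1]=mask[y0:y1,x0:x1]
    n,l,s,c=cv2.connectedComponentsWithStats(m); return [(s[i,4],c[i],s[i,:4]) for i in range(1,n) if s[i,4]>=amin]
E
python3 - <<'E'
from m import *
t=cam("top"); s=cam("side")
for d,box in((t,(140,112,200,225)),(s,(190,230,295,280))):
    g=d["image"].max(2); b=blobs((g<60).astype(np.uint8),box,15)
    for a,c,bb in b: print("dark",a,c,bb,onplane(d,[c],.045)[0])
    print()
hsv=cv2.cvtColor(t["image"],cv2.COLOR_RGB2HSV)
for nm,m in(("red",((hsv[...,0]<8)|(hsv[...,0]>172))&(hsv[...,1]>180)&(hsv[...,2]>120)),("green",(abs(hsv[...,0].astype(int)-75)<20)&(hsv[...,1]>100)&(hsv[...,2]>60))):
    x0,y0,x1,y1=255,110,335,235
    mm=np.zeros(m.shape,np.uint8); mm[y0:y1,x0:x1]=m[y0:y1,x0:x1]
    c=max(cv2.findContours(mm,0,2)[0],key=cv2.contourArea); q=cv2.boxPoints(cv2.minAreaRect(c)); w=onplane(t,q,.012)
    print(nm,w.mean(0),np.linalg.norm(w-np.roll(w,1,0),axis=1),np.degrees(np.arctan2(*(w[1]-w[0])[1::-1])))
print("fence",onplane(t,[[231,150],[249.5,150]],.06))
A=cv2.resize(t["image"][110:225,135:205],None,fx=5,fy=5,interpolation=cv2.INTER_CUBIC)
B=cv2.resize(s["image"][235:280,190:295],None,fx=4,fy=4,interpolation=cv2.INTER_CUBIC)
C=np.zeros((600,800,3),np.uint8); C[:575,:350]=A; C[:180,360:780]=B
cv2.imwrite("pics/c.png",C[:,:,::-1])
E
```

```text
dark 127 [176.96062992 127.44094488] [170 121  15  14] [0.62489374 0.03458856 0.045     ]
dark 134 [156.62686567 168.56716418] [150 162  14  14] [0.52310562 0.08371969 0.045     ]
dark 24 [187.04166667 204.08333333] [182 198   8  15] [0.43559043 0.00902836 0.045     ]
dark 165 [175.84242424 206.98787879] [169 200  15  15] [0.42871772 0.03624584 0.045     ]

dark 95 [275.17894737 243.02105263] [270 238  11  11] [0.43035421 0.03852637 0.045     ]
dark 63 [205.88888889 249.82539683] [201 245  11  10] [0.62665849 0.03771426 0.045     ]
dark 67 [243.68656716 261.05970149] [239 256  10  10] [0.52502104 0.08767538 0.045     ]

red [ 0.56981558 -0.26216378  0.012     ] [0.12161957 0.11923344 0.12211055 0.11822499] -88.04082728370253
green [ 0.44777065 -0.25653701  0.012     ] [0.11564017 0.08400985 0.11596466 0.08343281] -87.59787928841706
fence [[ 0.56515754 -0.09925515  0.06      ]
 [ 0.56493477 -0.14399638  0.06      ]]
```

View pics/c.png

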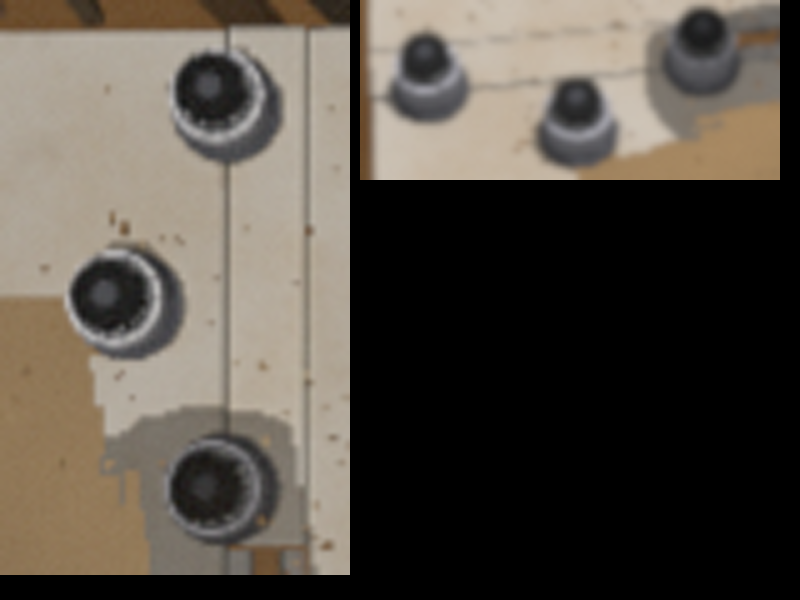

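The crop shows all three feet upright with dark heads centred on their cups. The two views agree to about 4 mm: near (0.430, 0.037), mid (0.524, 0.086), far (0.626, 0.036). I'll move toward the near foot, squaring the yaw and shutting the gripper on the way.

```bash
python3 -m handwheel '[{"gripper":1,"offset":[37,-47,0],"rotation":[0,0,0.1]},{"gripper":1,"offset":[75,-94,0],"rotation":[0,0,0.2]},{"gripper":1,"offset":[112,-141,0],"rotation":[0,0,0.309]},{"gripper":1,"offset":[150,-188,0],"rotation":[0,0,0.309]},{"gripper":1,"offset":[187,-235,0],"rotation":[0,0,0.309]},{"gripper":1,"offset":[224,-282,0],"rotation":[0,0,0.309]},{"gripper":1,"offset":[262,-329,0],"rotation":[0,0,0.309]},{"gripper":1,"offset":[299,-376,0],"rotation":[0,0,0.309]}]' 40
python3 - <<'E'
from m import *
o=ctrl.get_obs(); print(o["tool_pos"],R.from_rotvec(o["tool_rot"]).as_matrix().round(3).tolist(),o["contact_force"])
t=cam("top"); s=cam("side")
hsv=cv2.cvtColor(t["image"],cv2.COLOR_RGB2HSV)
for d in(t,s):
    hsv=cv2.cvtColor(d["image"],cv2.COLOR_RGB2HSV); h=hsv[...,0].astype(int)
    for nm,m in(("red",((h<8)|(h>172))&(hsv[...,1]>180)),("green",(abs(h-75)<25)&(hsv[...,1]>70))):
        x0,y0,x1,y1=(255,110,335,235) if d is t else (195,155,290,205)
        mm=np.zeros(h.shape,np.uint8); mm[y0:y1,x0:x1]=m[y0:y1,x0:x1]
        c=max(cv2.findContours(mm,0,2)[0],key=cv2.contourArea); q=cv2.approxPolyDP(cv2.convexHull(c),5,True)[:,0]; w=onplane(d,q,.012)
        print(nm,len(q),w.mean(0),w[:,:2].round(3).tolist())
E
```

```text
t: 1.2
tool_pos: [0.3608, -0.1445, 0.2314]
tool_rot: [3.141, -0.001, 0.002]
contact_force: [0.7, 0.2, -0.5]
opening: -0.0001
grip_force: 0.0
[ 0.36077897 -0.14449877  0.23135566] [[1.0, -0.001, 0.001], [-0.001, -1.0, -0.0], [0.001, 0.0, -1.0]] [ 0.67007612  0.15201058 -0.48142291]
red 4 [ 0.57020573 -0.26198499  0.012     ] [[0.63, -0.318], [0.514, -0.321], [0.509, -0.206], [0.628, -0.202]]
green 4 [ 0.44401331 -0.24100704  0.012     ] [[0.506, -0.295], [0.386, -0.301], [0.382, -0.184], [0.502, -0.183]]
red 4 [ 0.57211583 -0.26025095  0.012     ] [[0.519, -0.315], [0.515, -0.205], [0.628, -0.206], [0.627, -0.315]]
green 4 [ 0.44541881 -0.24414874  0.012     ] [[0.388, -0.294], [0.387, -0.193], [0.503, -0.195], [0.504, -0.294]]
```

```bash
python3 -m handwheel '[{"gripper":1,"offset":[20,-55,0],"rotation":[0,0,0]},{"gripper":1,"offset":[40,-110,0],"rotation":[0,0,0]},{"gripper":1,"offset":[60,-160,0],"rotation":[0,0,0]},{"gripper":1,"offset":[69,-182,20],"rotation":[0,0,0]},{"gripper":1,"offset":[69,-182,70],"rotation":[0,0,0]},{"gripper":1,"offset":[69,-182,120],"rotation":[0,0,0]},{"gripper":1,"offset":[69,-182,150],"rotation":[0,0,0]},{"gripper":1,"offset":[69,-182,160],"rotation":[0,0,0]}]' 40
python3 - <<'E'
from m import *
t=cam("top"); s=cam("side"); o=ctrl.get_obs(); print(o["tool_pos"],o["contact_force"])
for d in(t,s): print(proj(d,[o["tool_pos"],[.43,.037,.05]]))
C=np.zeros((600,800,3),np.uint8)
C[:400,:400]=cv2.resize(t["image"][160:240,140:220],(400,400)); C[:400,400:]=cv2.resize(s["image"][190:270,235:315],(400,400)); cv2.imwrite("pics/d.png",C[:400,:,::-1])
E
```

```text
t: 2.3
tool_pos: [0.4279, 0.0351, 0.069]
tool_rot: [-3.141, 0.002, 0.007]
contact_force: [0.1, -0.8, 0.7]
opening: 0.0001
grip_force: 0.0
[0.42913569 0.03517778 0.07068796] [ 0.93665609 -0.21609059  1.03722434]
[[174.07530111 206.56474026]
 [175.11068494 206.41406664]]
[[275.65616439 236.69671096]
 [275.26724792 241.54830205]]
```

View pics/d.png

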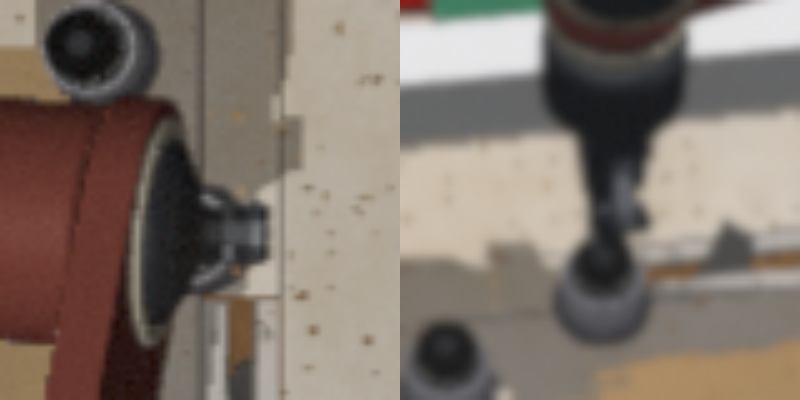

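The tip stands above the near head, at about (600,235) in the right-hand crop with the head at (602,265). I'll descend slowly now.

```bash
cat > rd.py <<'E'
from m import *
p=[];f=[]
for i in range(6):
    ctrl.get_image("side"); o=ctrl.get_obs(); p.append(o["tool_pos"]); f.append(o["contact_force"])
print("t",o["t"],"pos",np.mean(p,0).round(4),np.std(p,0).round(4),"F",np.mean(f,0).round(2),np.std(f,0).round(2),"open",o["opening"],o["grip_force"])
E
python3 rd.py
python3 -m handwheel '[{"gripper":1,"offset":[0,0,3],"rotation":[0,0,0]},{"gripper":1,"offset":[0,0,7],"rotation":[0,0,0]},{"gripper":1,"offset":[0,0,11],"rotation":[0,0,0]},{"gripper":1,"offset":[0,0,14],"rotation":[0,0,0]},{"gripper":1,"offset":[0,0,16],"rotation":[0,0,0]},{"gripper":1,"offset":[0,0,17],"rotation":[0,0,0]},{"gripper":1,"offset":[0,0,18],"rotation":[0,0,0]},{"gripper":1,"offset":[0,0,18],"rotation":[0,0,0]}]' 40
python3 rd.py
```

```text
t 2.7 pos [0.4307 0.0353 0.0728] [0.0003 0.0001 0.0004] F [-0.07 -0.36  0.22] [0.44 0.6  0.3 ] open -0.0001684727296764288 0.0
t: 3.7
tool_pos: [0.4296, 0.0357, 0.0533]
tool_rot: [3.142, -0.0, 0.0]
contact_force: [0.7, 1.4, -0.2]
opening: -0.0003
grip_force: 0.0
t 4.0 pos [0.4296 0.0357 0.0534] [0. 0. 0.] F [-0.24  0.29  0.18] [0.25 0.4  0.22] open -4.110407389761278e-05 0.0
```

```bash
python3 -m handwheel '[{"gripper":1,"offset":[0,0,2],"rotation":[0,0,0]},{"gripper":1,"offset":[0,0,3],"rotation":[0,0,0]},{"gripper":1,"offset":[0,0,4],"rotation":[0,0,0]},{"gripper":1,"offset":[0,0,5],"rotation":[0,0,0]},{"gripper":1,"offset":[0,0,6],"rotation":[0,0,0]},{"gripper":1,"offset":[0,0,7],"rotation":[0,0,0]},{"gripper":1,"offset":[0,0,7],"rotation":[0,0,0]},{"gripper":1,"offset":[0,0,7],"rotation":[0,0,0]}]' 40
python3 rd.py
```

```text
t: 5.0
tool_pos: [0.4296, 0.0357, 0.0472]
tool_rot: [3.142, -0.0, -0.001]
contact_force: [-5.1, 1.1, 8.3]
opening: -0.0004
grip_force: 4.5
t 5.3 pos [0.4296 0.0357 0.0472] [0. 0. 0.] F [-5.13  0.55  9.08] [0.52 0.32 0.56] open -6.376038261810139e-05 4.5108303690301454
```

```bash
python3 -m handwheel '[{"gripper":1,"offset":[0,0,0.5],"rotation":[0,0,0]},{"gripper":1,"offset":[0,0,1],"rotation":[0,0,0]},{"gripper":1,"offset":[0,0,1.5],"rotation":[0,0,0]},{"gripper":1,"offset":[0,0,2],"rotation":[0,0,0]},{"gripper":1,"offset":[0,0,2],"rotation":[0,0,0]},{"gripper":1,"offset":[0,0,2],"rotation":[0,0,0]},{"gripper":1,"offset":[0,0,2],"rotation":[0,0,0]},{"gripper":1,"offset":[0,0,2],"rotation":[0,0,0]}]' 40
python3 rd.py
```

```text
t: 6.3
tool_pos: [0.4296, 0.0357, 0.0458]
tool_rot: [3.142, 0.0, -0.002]
contact_force: [-7.0, 0.8, 13.0]
opening: -0.0
grip_force: 6.4
t 6.6 pos [0.4296 0.0357 0.0458] [0. 0. 0.] F [-6.88  0.48 12.83] [0.61 0.41 0.25] open 2.1427545779316367e-05 6.405463118862826
```

```bash
python3 -m handwheel '[{"gripper":1,"offset":[0,0,0.5],"rotation":[0,0,0]},{"gripper":1,"offset":[0,0,1],"rotation":[0,0,0]},{"gripper":1,"offset":[0,0,1.5],"rotation":[0,0,0]},{"gripper":1,"offset":[0,0,1.9],"rotation":[0,0,0]},{"gripper":1,"offset":[0,0,1.9],"rotation":[0,0,0]},{"gripper":1,"offset":[0,0,1.9],"rotation":[0,0,0]},{"gripper":1,"offset":[0,0,1.9],"rotation":[0,0,0]},{"gripper":1,"offset":[0,0,1.9],"rotation":[0,0,0]}]' 40
python3 rd.py
```

```text
t: 7.6
tool_pos: [0.4297, 0.0357, 0.0444]
tool_rot: [3.142, 0.0, -0.003]
contact_force: [-9.5, 0.1, 16.6]
opening: -0.0001
grip_force: 8.2
t 7.9 pos [0.4296 0.0357 0.0444] [0. 0. 0.] F [-9.28  0.41 16.67] [0.43 0.4  0.52] open -0.0002636767584585181 8.213065312011167
```

Near foot: 16.7 N at 5.6 mm, about 3 N/mm, so it is the stiff grade. I'll go to the middle foot now.

```bash
python3 -m handwheel '[{"gripper":1,"offset":[0,0,-15],"rotation":[0,0,0]},{"gripper":1,"offset":[0,0,-35],"rotation":[0,0,0]},{"gripper":1,"offset":[45,-24,-35],"rotation":[0,0,0]},{"gripper":1,"offset":[85,-45,-35],"rotation":[0,0,0]},{"gripper":1,"offset":[95,-50,-30],"rotation":[0,0,0]},{"gripper":1,"offset":[95,-50,-20],"rotation":[0,0,0]},{"gripper":1,"offset":[95,-50,-13],"rotation":[0,0,0]},{"gripper":1,"offset":[95,-50,-11],"rotation":[0,0,0]}]' 40
python3 rd.py
python3 -m handwheel '[{"gripper":1,"offset":[0,0,2],"rotation":[0,0,0]},{"gripper":1,"offset":[0,0,3],"rotation":[0,0,0]},{"gripper":1,"offset":[0,0,4],"rotation":[0,0,0]},{"gripper":1,"offset":[0,0,5],"rotation":[0,0,0]},{"gripper":1,"offset":[0,0,6],"rotation":[0,0,0]},{"gripper":1,"offset":[0,0,7],"rotation":[0,0,0]},{"gripper":1,"offset":[0,0,7],"rotation":[0,0,0]},{"gripper":1,"offset":[0,0,7],"rotation":[0,0,0]}]' 40
python3 rd.py
```

```text
t: 8.9
tool_pos: [0.5229, 0.0852, 0.052]
tool_rot: [3.141, -0.001, -0.004]
contact_force: [-0.6, 0.1, 0.5]
opening: 0.0003
grip_force: 0.0
t 9.2 pos [0.5242 0.0854 0.0533] [0.0006 0.0001 0.0006] F [-0.18 -0.44  0.32] [0.67 0.41 0.45] open -3.3673040139762615e-05 0.0
t: 10.2
tool_pos: [0.5246, 0.0856, 0.0465]
tool_rot: [-3.142, 0.0, 0.0]
contact_force: [-2.2, -0.3, 3.7]
opening: 0.0001
grip_force: 1.8
t 10.5 pos [0.5246 0.0856 0.0465] [0. 0. 0.] F [-2.11 -0.06  3.88] [0.53 0.6  0.43] open 0.00010598577987167965 1.8316174484789371
```

```bash
python3 -m handwheel '[{"gripper":1,"offset":[0,0,0.7],"rotation":[0,0,0]},{"gripper":1,"offset":[0,0,1.4],"rotation":[0,0,0]},{"gripper":1,"offset":[0,0,2],"rotation":[0,0,0]},{"gripper":1,"offset":[0,0,2.5],"rotation":[0,0,0]},{"gripper":1,"offset":[0,0,2.5],"rotation":[0,0,0]},{"gripper":1,"offset":[0,0,2.5],"rotation":[0,0,0]},{"gripper":1,"offset":[0,0,2.5],"rotation":[0,0,0]},{"gripper":1,"offset":[0,0,2.5],"rotation":[0,0,0]}]' 40
python3 rd.py
```

```text
t: 11.5
tool_pos: [0.5246, 0.0856, 0.0441]
tool_rot: [-3.142, 0.0, 0.0]
contact_force: [-2.6, -0.2, 4.9]
opening: 0.0004
grip_force: 2.9
t 11.8 pos [0.5246 0.0856 0.0441] [0. 0. 0.] F [-3.33 -0.03  5.95] [0.4  0.25 0.44] open 2.2985967952922955e-05 2.8707030415534973
```

Middle foot: 6 N at 5.9 mm, so it is the soft grade. The far foot should be the middling one.

```bash
python3 -m handwheel '[{"gripper":1,"offset":[0,0,-15],"rotation":[0,0,0]},{"gripper":1,"offset":[0,0,-35],"rotation":[0,0,0]},{"gripper":1,"offset":[45,22,-35],"rotation":[0,0,0]},{"gripper":1,"offset":[90,43,-35],"rotation":[0,0,0]},{"gripper":1,"offset":[102,49,-30],"rotation":[0,0,0]},{"gripper":1,"offset":[102,49,-20],"rotation":[0,0,0]},{"gripper":1,"offset":[102,49,-12],"rotation":[0,0,0]},{"gripper":1,"offset":[102,49,-10],"rotation":[0,0,0]}]' 40
python3 rd.py
python3 -m handwheel '[{"gripper":1,"offset":[0,0,2],"rotation":[0,0,0]},{"gripper":1,"offset":[0,0,3],"rotation":[0,0,0]},{"gripper":1,"offset":[0,0,4],"rotation":[0,0,0]},{"gripper":1,"offset":[0,0,5],"rotation":[0,0,0]},{"gripper":1,"offset":[0,0,6],"rotation":[0,0,0]},{"gripper":1,"offset":[0,0,7],"rotation":[0,0,0]},{"gripper":1,"offset":[0,0,7],"rotation":[0,0,0]},{"gripper":1,"offset":[0,0,7],"rotation":[0,0,0]}]' 40
python3 rd.py
```

```text
t: 12.8
tool_pos: [0.6246, 0.0374, 0.0523]
tool_rot: [-3.141, -0.001, 0.005]
contact_force: [-0.5, -0.2, -1.0]
opening: 0.0
grip_force: 0.0
t 13.1 pos [0.626  0.037  0.0538] [0.0006 0.0002 0.0006] F [-0.03  0.05 -0.02] [0.31 0.38 0.52] open -0.0002771422995963205 0.0
t: 14.1
tool_pos: [0.6266, 0.0366, 0.0475]
tool_rot: [3.141, -0.0, -0.0]
contact_force: [-2.1, -0.1, 5.3]
opening: -0.0001
grip_force: 2.7
t 14.4 pos [0.6266 0.0366 0.0475] [0. 0. 0.] F [-3.26 -0.16  5.71] [0.56 0.3  0.57] open 0.00020403126434561858 2.73192398250103
```

```bash
python3 -m handwheel '[{"gripper":1,"offset":[0,0,1],"rotation":[0,0,0]},{"gripper":1,"offset":[0,0,2],"rotation":[0,0,0]},{"gripper":1,"offset":[0,0,3],"rotation":[0,0,0]},{"gripper":1,"offset":[0,0,3.8],"rotation":[0,0,0]},{"gripper":1,"offset":[0,0,3.8],"rotation":[0,0,0]},{"gripper":1,"offset":[0,0,3.8],"rotation":[0,0,0]},{"gripper":1,"offset":[0,0,3.8],"rotation":[0,0,0]},{"gripper":1,"offset":[0,0,3.8],"rotation":[0,0,0]}]' 40
python3 rd.py
```

```text
t: 15.4
tool_pos: [0.6267, 0.0366, 0.0447]
tool_rot: [3.141, -0.0, -0.001]
contact_force: [-5.0, 0.1, 10.4]
opening: 0.0003
grip_force: 5.1
t 15.7 pos [0.6267 0.0366 0.0447] [0. 0. 0.] F [-5.43  0.18 10.42] [0.21 0.26 0.19] open -0.0003670495635922798 5.108799190779791
```

Far foot: 10.4 N at 5.3 mm, so it is middling. Now I'll grasp the soft foot (the middle one) by its cup.

```bash
python3 -m handwheel '[{"gripper":1,"offset":[0,0,-20],"rotation":[0,0,0]},{"gripper":1,"offset":[0,0,-50],"rotation":[0,0,0]},{"gripper":-1,"offset":[-40,-20,-60],"rotation":[0,0,0]},{"gripper":-1,"offset":[-85,-40,-60],"rotation":[0,0,0]},{"gripper":-1,"offset":[-102,-49,-60],"rotation":[0,0,0]},{"gripper":-1,"offset":[-102,-49,-60],"rotation":[0,0,0]},{"gripper":-1,"offset":[-102,-49,-60],"rotation":[0,0,0]},{"gripper":-1,"offset":[-102,-49,-60],"rotation":[0,0,0]}]' 40
python3 - <<'E'
from m import *
t=cam("top"); s=cam("side"); o=ctrl.get_obs(); print(o["tool_pos"],o["opening"])
C=np.zeros((400,800,3),np.uint8)
C[:400,:400]=cv2.resize(t["image"][120:220,130:230],(400,400)); C[:400,400:]=cv2.resize(s["image"][190:290,190:290],(400,400)); cv2.imwrite("pics/e.png",C[:,:,::-1])
E
```

```text
t: 16.7
tool_pos: [0.5257, 0.0851, 0.1034]
tool_rot: [3.141, -0.002, 0.001]
contact_force: [0.2, 0.3, -1.1]
opening: 0.0851
grip_force: 0.0
[0.5253288  0.08518754 0.10311401] 0.0852403090225149
```

View pics/e.png

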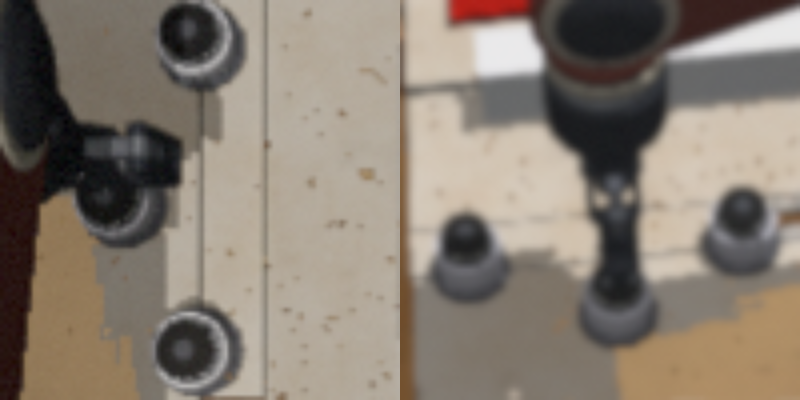

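The picture shows the open gripper in line with the middle foot (side crop column about 618), and all three feet standing.

```bash
python3 -m handwheel '[{"gripper":-1,"offset":[0,0,25],"rotation":[0,0,0]},{"gripper":-1,"offset":[0,0,50],"rotation":[0,0,0]},{"gripper":-1,"offset":[0,0,70],"rotation":[0,0,0]},{"gripper":-1,"offset":[0,0,85],"rotation":[0,0,0]},{"gripper":-1,"offset":[0,0,94],"rotation":[0,0,0]},{"gripper":-1,"offset":[0,0,98],"rotation":[0,0,0]},{"gripper":-1,"offset":[0,0,99],"rotation":[0,0,0]},{"gripper":-1,"offset":[0,0,99],"rotation":[0,0,0]}]' 40
python3 rd.py
python3 -m handwheel '[{"gripper":-0.5,"offset":[0,0,0],"rotation":[0,0,0]},{"gripper":0,"offset":[0,0,0],"rotation":[0,0,0]},{"gripper":0.3,"offset":[0,0,0],"rotation":[0,0,0]},{"gripper":1,"offset":[0,0,0],"rotation":[0,0,0]},{"gripper":1,"offset":[0,0,0],"rotation":[0,0,0]},{"gripper":1,"offset":[0,0,0],"rotation":[0,0,0]},{"gripper":1,"offset":[0,0,0],"rotation":[0,0,0]},{"gripper":1,"offset":[0,0,0],"rotation":[0,0,0]}]' 40
python3 rd.py
```

```text
t: 17.8
tool_pos: [0.5251, 0.0857, 0.0047]
tool_rot: [-3.142, 0.0, -0.002]
contact_force: [-0.2, -0.5, -0.2]
opening: 0.0856
grip_force: 0.0
t 18.1 pos [0.5249 0.0857 0.0046] [0.0001 0.     0.0001] F [-0.16 -0.41 -0.04] [0.2  0.46 0.63] open 0.08588280503326122 0.0
t: 19.1
tool_pos: [0.5249, 0.0856, 0.0044]
tool_rot: [3.141, -0.0, 0.001]
contact_force: [0.2, -1.1, 3.9]
opening: 0.0468
grip_force: 42.0
t 19.4 pos [0.5249 0.0856 0.0044] [0. 0. 0.] F [ 0.03 -1.39  4.74] [0.38 0.39 0.5 ] open 0.04641619833182533 42.00195372104645
```

```bash
python3 -m handwheel '[{"gripper":1,"offset":[0,0,-5],"rotation":[0,0,0]},{"gripper":1,"offset":[0,0,-20],"rotation":[0,0,0]},{"gripper":1,"offset":[0,0,-50],"rotation":[0,0,0]},{"gripper":1,"offset":[0,0,-85],"rotation":[0,0,0]},{"gripper":1,"offset":[0,0,-110],"rotation":[0,0,0]},{"gripper":1,"offset":[0,0,-120],"rotation":[0,0,0]},{"gripper":1,"offset":[0,0,-120],"rotation":[0,0,0]},{"gripper":1,"offset":[0,0,-120],"rotation":[0,0,0]}]' 50
python3 - <<'E'
from m import *
t=cam("top"); s=cam("side"); o=ctrl.get_obs(); print(o["tool_pos"],o["opening"],o["contact_force"],o["grip_force"])
cv2.imwrite("pics/f.png",cv2.resize(s["image"][150:300,180:330],(600,600))[:,:,::-1])
E
```

```text
t: 20.4
tool_pos: [0.5234, 0.0856, 0.1225]
tool_rot: [3.142, -0.0, -0.004]
contact_force: [-0.4, -0.1, -2.6]
opening: 0.0465
grip_force: 51.9
[0.52351707 0.08560542 0.12242342] 0.0468036860044442 [ 0.15252437  0.70586287 -2.84421326] 51.93573296070099
```

View pics/f.png

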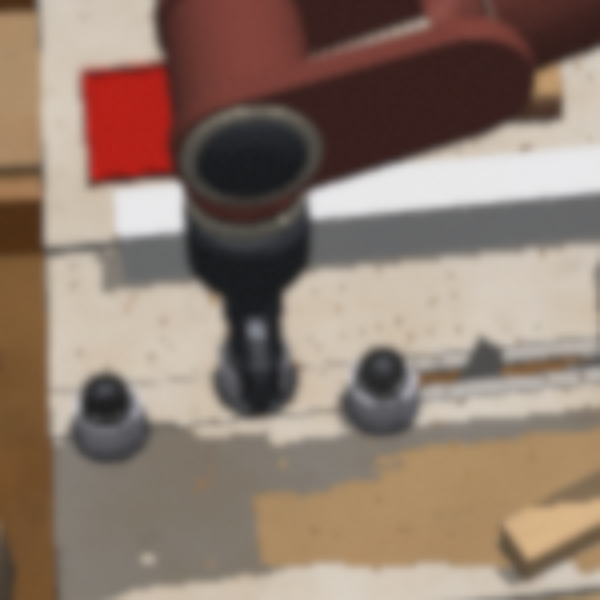

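The picture shows the foot held upright between the fingers at (257,385), and the force reads its weight (-2.6 N). I'll carry it over the fence to the red tray.

```bash
python3 -m handwheel '[{"gripper":1,"offset":[3,25,0],"rotation":[0,0,0]},{"gripper":1,"offset":[10,75,0],"rotation":[0,0,0]},{"gripper":1,"offset":[17,130,0],"rotation":[0,0,0]},{"gripper":1,"offset":[25,185,0],"rotation":[0,0,0]},{"gripper":1,"offset":[32,240,0],"rotation":[0,0,0]},{"gripper":1,"offset":[40,295,0],"rotation":[0,0,0]},{"gripper":1,"offset":[45,335,0],"rotation":[0,0,0]},{"gripper":1,"offset":[46,347,0],"rotation":[0,0,0]}]' 50
python3 rd.py
```

```text
t: 21.5
tool_pos: [0.57, -0.2636, 0.1229]
tool_rot: [-3.141, 0.005, 0.002]
contact_force: [0.3, 0.3, -4.0]
opening: 0.0465
grip_force: 52.3
t 21.8 pos [ 0.5701 -0.2611  0.1232] [0.0001 0.0014 0.0002] F [ 0.28  0.33 -2.96] [0.64 0.6  0.54] open 0.046749697553300884 52.32232689857483
```

```bash
python3 -m handwheel '[{"gripper":1,"offset":[0,0,20],"rotation":[0,0,0]},{"gripper":1,"offset":[0,0,50],"rotation":[0,0,0]},{"gripper":1,"offset":[0,0,80],"rotation":[0,0,0]},{"gripper":1,"offset":[0,0,98],"rotation":[0,0,0]},{"gripper":1,"offset":[0,0,108],"rotation":[0,0,0]},{"gripper":1,"offset":[0,0,112],"rotation":[0,0,0]},{"gripper":1,"offset":[0,0,114],"rotation":[0,0,0]},{"gripper":1,"offset":[0,0,114.5],"rotation":[0,0,0]}]' 50
python3 rd.py
```

```text
t: 22.8
tool_pos: [0.5712, -0.2618, 0.0106]
tool_rot: [3.141, -0.0, 0.002]
contact_force: [-0.3, -0.6, -2.3]
opening: 0.0469
grip_force: 52.3
t 23.1 pos [ 0.5709 -0.2616  0.0102] [0.0001 0.0001 0.0002] F [ 0.08 -0.14 -3.32] [0.41 0.47 0.57] open 0.046790993129289145 52.3408180475235
```

```bash
python3 -m handwheel '[{"gripper":1,"offset":[0,0,0.8],"rotation":[0,0,0]},{"gripper":1,"offset":[0,0,1.5],"rotation":[0,0,0]},{"gripper":1,"offset":[0,0,1.5],"rotation":[0,0,0]},{"gripper":0.1,"offset":[0,0,1.5],"rotation":[0,0,0]},{"gripper":-0.1,"offset":[0,0,1.5],"rotation":[0,0,0]},{"gripper":-0.5,"offset":[0,0,1.5],"rotation":[0,0,0]},{"gripper":-0.7,"offset":[0,0,1.5],"rotation":[0,0,0]},{"gripper":-0.7,"offset":[0,0,1.5],"rotation":[0,0,0]}]' 50
python3 rd.py
```

```text
t: 24.1
tool_pos: [0.5707, -0.2615, 0.0082]
tool_rot: [3.141, -0.0, 0.001]
contact_force: [0.1, -0.5, 0.4]
opening: 0.0724
grip_force: 0.0
t 24.4 pos [ 0.5706 -0.2614  0.0081] [0. 0. 0.] F [-0.16  0.2  -0.18] [0.37 0.4  0.48] open 0.07281239045794699 0.0
```

```bash
python3 -m handwheel '[{"gripper":-0.7,"offset":[0,0,-10],"rotation":[0,0,0]},{"gripper":-0.7,"offset":[0,0,-45],"rotation":[0,0,0]},{"gripper":-0.7,"offset":[0,0,-90],"rotation":[0,0,0]},{"gripper":-1,"offset":[-10,-20,-115],"rotation":[0,0,0]},{"gripper":-1,"offset":[-34,-70,-115],"rotation":[0,0,0]},{"gripper":-1,"offset":[-58,-120,-115],"rotation":[0,0,0]},{"gripper":-1,"offset":[-80,-170,-115],"rotation":[0,0,0]},{"gripper":-1,"offset":[-104,-220,-115],"rotation":[0,0,0]}]' 50
python3 - <<'E'
from m import *
t=cam("top"); s=cam("side"); o=ctrl.get_obs(); print(o["tool_pos"],o["opening"])
for d,box in((t,(140,112,200,225)),(s,(190,230,295,280)),(t,(270,125,325,180)),(s,(195,130,245,195))):
    g=d["image"].max(2)
    for a,c,bb in blobs((g<60).astype(np.uint8),box,15): print("dark",a,c,bb,onplane(d,[c],.045 if box[0]<195 and box[1]!=130 else .049)[0])
C=np.zeros((400,800,3),np.uint8)
C[:,:400]=cv2.resize(t["image"][115:235,245:365],(400,400)); C[:,400:]=cv2.resize(s["image"][130:280,180:330],(400,400)); cv2.imwrite("pics/g.png",C[:,:,::-1])
E
```

```text
t: 25.4
tool_pos: [0.466, -0.04, 0.124]
tool_rot: [3.141, -0.001, 0.003]
contact_force: [-0.2, 0.3, 0.8]
opening: 0.0857
grip_force: 0.0
[ 0.46442809 -0.03782256  0.12301975] 0.08596186573178845
dark 137 [177.31386861 127.94890511] [171 121  14  15] [0.62361646 0.03370873 0.045     ]
dark 42 [184.61904762 137.04761905] [175 127  16  16] [0.60076871 0.01557739 0.045     ]
dark 240 [143.825      182.50833333] [140 142  18  78] [0.48906589 0.11471608 0.045     ]
dark 131 [175.55725191 208.27480916] [169 203  15  12] [0.42559168 0.03692726 0.045     ]
dark 98 [275.05102041 242.84693878] [270 238  11  11] [0.43062757 0.03788501 0.045     ]
dark 81 [206.33333333 249.32098765] [201 244  11  11] [0.62533416 0.03615308 0.045     ]
dark 119 [295.89915966 148.89915966] [290 142  13  14] [ 0.5691909  -0.25812332  0.049     ]
dark 47 [219.31914894 171.9787234 ] [216 168   8   8] [ 0.56956042 -0.25720689  0.049     ]
```

View pics/g.png

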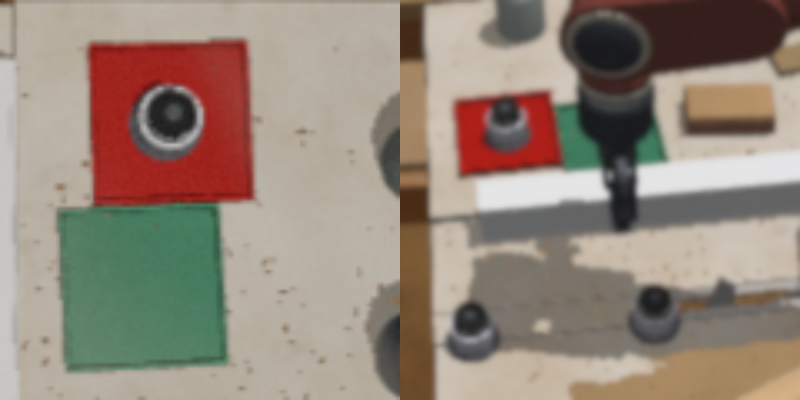

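The soft foot stands upright and centred in the red tray (crop (170,115)), and the near foot is unmoved. Now I'll grasp the stiff one.

```bash
python3 -m handwheel '[{"gripper":-1,"offset":[-15,-35,0],"rotation":[0,0,0]},{"gripper":-1,"offset":[-32,-70,0],"rotation":[0,0,0]},{"gripper":-1,"offset":[-37,-78,0],"rotation":[0,0,0]},{"gripper":-1,"offset":[-37,-78,0],"rotation":[0,0,0]},{"gripper":-1,"offset":[-37,-78,20],"rotation":[0,0,0]},{"gripper":-1,"offset":[-37,-78,40],"rotation":[0,0,0]},{"gripper":-1,"offset":[-37,-78,50],"rotation":[0,0,0]},{"gripper":-1,"offset":[-37,-78,50],"rotation":[0,0,0]}]' 40
python3 rd.py
python3 -m handwheel '[{"gripper":-1,"offset":[0,0,20],"rotation":[0,0,0]},{"gripper":-1,"offset":[0,0,40],"rotation":[0,0,0]},{"gripper":-1,"offset":[0,0,55],"rotation":[0,0,0]},{"gripper":-1,"offset":[0,0,63],"rotation":[0,0,0]},{"gripper":-1,"offset":[0,0,67],"rotation":[0,0,0]},{"gripper":-1,"offset":[0,0,68.5],"rotation":[0,0,0]},{"gripper":-1,"offset":[0,0,68.5],"rotation":[0,0,0]},{"gripper":-1,"offset":[0,0,68.5],"rotation":[0,0,0]}]' 40
python3 rd.py
```

```text
t: 26.5
tool_pos: [0.4294, 0.036, 0.0726]
tool_rot: [3.142, -0.002, -0.002]
contact_force: [0.8, 0.3, -0.3]
opening: 0.0853
grip_force: 0.0
t 26.8 pos [0.4303 0.0364 0.0739] [0.0002 0.0002 0.0003] F [-0.2  -0.32  0.14] [0.32 0.46 0.4 ] open 0.08483651787307565 0.0
t: 27.8
tool_pos: [0.43, 0.0366, 0.0051]
tool_rot: [3.142, -0.0, 0.001]
contact_force: [0.3, 0.5, 0.1]
opening: 0.0854
grip_force: 0.0
t 28.1 pos [0.4298 0.0366 0.0048] [0.0001 0.     0.0001] F [-0.16 -0.01  0.15] [0.11 0.44 0.53] open 0.0853420744694134 0.0
```

```bash
python3 -m handwheel '[{"gripper":-0.5,"offset":[0,0,0],"rotation":[0,0,0]},{"gripper":0,"offset":[0,0,0],"rotation":[0,0,0]},{"gripper":0.3,"offset":[0,0,0],"rotation":[0,0,0]},{"gripper":1,"offset":[0,0,0],"rotation":[0,0,0]},{"gripper":1,"offset":[0,0,0],"rotation":[0,0,0]},{"gripper":1,"offset":[0,0,0],"rotation":[0,0,0]},{"gripper":1,"offset":[0,0,0],"rotation":[0,0,0]},{"gripper":1,"offset":[0,0,0],"rotation":[0,0,0]}]' 40
python3 rd.py
python3 -m handwheel '[{"gripper":1,"offset":[0,0,-5],"rotation":[0,0,0]},{"gripper":1,"offset":[0,0,-20],"rotation":[0,0,0]},{"gripper":1,"offset":[0,0,-50],"rotation":[0,0,0]},{"gripper":1,"offset":[0,0,-85],"rotation":[0,0,0]},{"gripper":1,"offset":[0,0,-110],"rotation":[0,0,0]},{"gripper":1,"offset":[0,0,-120],"rotation":[0,0,0]},{"gripper":1,"offset":[0,0,-120],"rotation":[0,0,0]},{"gripper":1,"offset":[0,0,-120],"rotation":[0,0,0]}]' 50
python3 rd.py
```

```text
t: 29.1
tool_pos: [0.4299, 0.0366, 0.0049]
tool_rot: [3.141, -0.0, 0.001]
contact_force: [-0.2, -1.1, 4.3]
opening: 0.0468
grip_force: 41.7
t 29.4 pos [0.4299 0.0366 0.0049] [0. 0. 0.] F [ 0.08 -0.71  4.79] [0.32 0.31 0.3 ] open 0.0471603926259896 41.75351321697235
t: 30.4
tool_pos: [0.4285, 0.0367, 0.1231]
tool_rot: [-3.141, 0.0, 0.004]
contact_force: [-0.4, -0.1, -3.4]
opening: 0.0467
grip_force: 51.9
t 30.7 pos [0.4288 0.0367 0.1234] [0.0003 0.     0.0004] F [ 0.19 -0.04 -2.87] [0.11 0.53 0.48] open 0.04655742865350288 51.903374791145325
```

```bash
python3 -m handwheel '[{"gripper":1,"offset":[1,20,0],"rotation":[0,0,0]},{"gripper":1,"offset":[3,65,0],"rotation":[0,0,0]},{"gripper":1,"offset":[6,115,0],"rotation":[0,0,0]},{"gripper":1,"offset":[9,165,0],"rotation":[0,0,0]},{"gripper":1,"offset":[12,215,0],"rotation":[0,0,0]},{"gripper":1,"offset":[14,255,0],"rotation":[0,0,0]},{"gripper":1,"offset":[15,275,0],"rotation":[0,0,0]},{"gripper":1,"offset":[15,279,0],"rotation":[0,0,0]}]' 50
python3 rd.py
python3 -m handwheel '[{"gripper":1,"offset":[0,0,20],"rotation":[0,0,0]},{"gripper":1,"offset":[0,0,50],"rotation":[0,0,0]},{"gripper":1,"offset":[0,0,80],"rotation":[0,0,0]},{"gripper":1,"offset":[0,0,98],"rotation":[0,0,0]},{"gripper":1,"offset":[0,0,108],"rotation":[0,0,0]},{"gripper":1,"offset":[0,0,112],"rotation":[0,0,0]},{"gripper":1,"offset":[0,0,114],"rotation":[0,0,0]},{"gripper":1,"offset":[0,0,114.5],"rotation":[0,0,0]}]' 50
python3 rd.py
```

```text
t: 31.7
tool_pos: [0.4444, -0.2428, 0.1244]
tool_rot: [-3.141, 0.002, 0.001]
contact_force: [-0.2, 1.0, -2.2]
opening: 0.0465
grip_force: 52.3
t 32.0 pos [ 0.4445 -0.2414  0.1244] [0.     0.0005 0.0001] F [ 0.01  0.09 -2.71] [0.54 0.41 0.51] open 0.0462771710134733 52.2786283493042
t: 33.0
tool_pos: [0.4451, -0.2428, 0.0108]
tool_rot: [3.141, -0.0, 0.002]
contact_force: [0.7, 1.2, -2.5]
opening: 0.0466
grip_force: 52.3
t 33.3 pos [ 0.4448 -0.2426  0.0106] [0.0001 0.0001 0.0001] F [-0.4   0.19 -2.81] [0.26 0.57 0.38] open 0.04697583178776223 52.29366481304169
```

Release, then retreat straight up and aside.

```bash
python3 -m handwheel '[{"gripper":1,"offset":[0,0,0.8],"rotation":[0,0,0]},{"gripper":1,"offset":[0,0,1.5],"rotation":[0,0,0]},{"gripper":1,"offset":[0,0,1.5],"rotation":[0,0,0]},{"gripper":0.1,"offset":[0,0,1.5],"rotation":[0,0,0]},{"gripper":-0.1,"offset":[0,0,1.5],"rotation":[0,0,0]},{"gripper":-0.5,"offset":[0,0,1.5],"rotation":[0,0,0]},{"gripper":-0.7,"offset":[0,0,1.5],"rotation":[0,0,0]},{"gripper":-0.7,"offset":[0,0,1.5],"rotation":[0,0,0]}]' 50
python3 -m handwheel '[{"gripper":-0.7,"offset":[0,0,-10],"rotation":[0,0,0]},{"gripper":-0.7,"offset":[0,0,-45],"rotation":[0,0,0]},{"gripper":-0.7,"offset":[0,0,-90],"rotation":[0,0,0]},{"gripper":-0.7,"offset":[0,0,-120],"rotation":[0,0,0]},{"gripper":-0.7,"offset":[0,-50,-120],"rotation":[0,0,0]},{"gripper":-0.7,"offset":[0,-105,-120],"rotation":[0,0,0]},{"gripper":-0.7,"offset":[0,-150,-120],"rotation":[0,0,0]},{"gripper":-0.7,"offset":[0,-200,-120],"rotation":[0,0,0]}]' 50
python3 - <<'E'
from m import *
t=cam("top"); s=cam("side"); o=ctrl.get_obs(); print(o["tool_pos"],o["opening"],o["t"])
for d,box in((t,(270,125,325,220)),(s,(195,130,290,195))):
    g=d["image"].max(2)
    for a,c,bb in blobs((g<60).astype(np.uint8),box,15): print("dark",a,c,bb,onplane(d,[c],.049)[0])
C=np.zeros((400,800,3),np.uint8)
C[:,:400]=cv2.resize(t["image"][105:305,215:415],(400,400)); C[:,400:]=cv2.resize(s["image"][110:280,180:350],(400,400)); cv2.imwrite("pics/i.png",C[:,:,::-1])
E
```

```text
t: 34.3
tool_pos: [0.4446, -0.2424, 0.0086]
tool_rot: [3.141, -0.0, 0.0]
contact_force: [-0.3, -0.4, -0.5]
opening: 0.0726
grip_force: 0.0
t: 35.3
tool_pos: [0.4447, -0.0411, 0.1296]
tool_rot: [3.141, -0.001, 0.003]
contact_force: [0.9, 0.5, -0.1]
opening: 0.0726
grip_force: 0.0
[ 0.44433183 -0.03893363  0.12917828] 0.07260271374887423 35.4
dark 122 [295.90983607 148.92622951] [290 142  13  15] [ 0.56912356 -0.25814864  0.049     ]
dark 94 [289.67021277 199.17021277] [283 193  13  13] [ 0.44555432 -0.24105641  0.049     ]
dark 314 [279.56369427 144.61464968] [257 130  33  33] [ 0.35675203 -0.36184419  0.049     ]
dark 414 [265.52173913 144.30193237] [253 135  26  20] [ 0.40423512 -0.36931939  0.049     ]
dark 463 [267.35853132 175.60907127] [254 162  28  30] [ 0.41775817 -0.22184588  0.049     ]
dark 48 [219.22916667 172.        ] [215 168   9   8] [ 0.56985542 -0.25714779  0.049     ]
```

View pics/i.png

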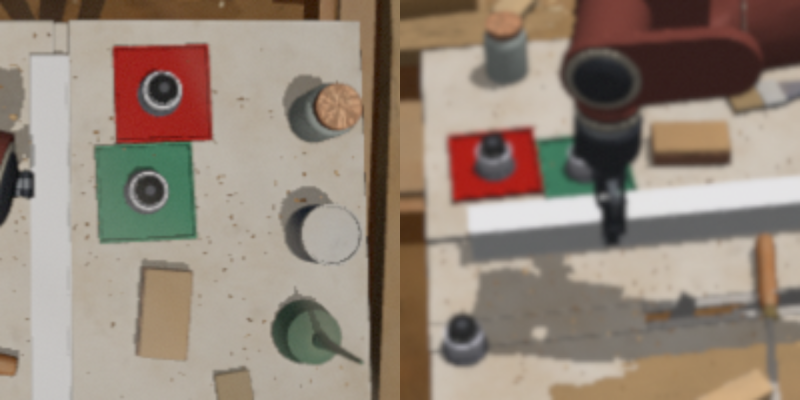

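The picture shows both feet upright and centred in their trays, at (162,92) in red and (149,190) in green. The middling foot still stands at its place (465,340), the jar, tin and block look undisturbed, and the gripper is clear.

```bash
python3 -m handwheel '[{"gripper":-0.7,"offset":[0,0,0],"rotation":[0,0,0]},{"gripper":-0.7,"offset":[0,0,0],"rotation":[0,0,0]},{"gripper":-0.7,"offset":[0,0,0],"rotation":[0,0,0]},{"gripper":-0.7,"offset":[0,0,0],"rotation":[0,0,0]},{"gripper":-0.7,"offset":[0,0,0],"rotation":[0,0,0]},{"gripper":-0.7,"offset":[0,0,0],"rotation":[0,0,0]},{"gripper":-0.7,"offset":[0,0,0],"rotation":[0,0,0]},{"gripper":-0.7,"offset":[0,0,0],"rotation":[0,0,0]}]' 50 && python3 -c "
from station import ctrl; print(ctrl.finish_job())"
```

```text
t: 36.4
tool_pos: [0.4445, -0.0423, 0.1286]
tool_rot: [3.142, -0.0, -0.0]
contact_force: [-0.6, 0.1, 0.7]
opening: 0.0725
grip_force: 0.0
the job is handed in; nothing more can be done
None
```

The job is handed in at 36 s, with no verdict returned: the near foot is stiffest (about 17 N at 5.6 mm) and stands in the green tray, the middle foot is softest (about 6 N) and stands in the red tray, and the far, middling foot (about 10 N at 5.3 mm) was left in its place.

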